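# Load a specimen jar and pin the rack's hold-down bar

### The arm

A 6-joint arm with a two-finger parallel gripper is mounted at the origin on the work surface. World frame = base frame: x ahead of the robot, y to its left, z up, the work surface at z = 0. Lengths are in mm, angles in rad, forces in N, time in s.
With the tool pointing down it reaches from about 275 to 725 mm from the base axis. Payload 15.9 kg.
Tool frame: the origin (TCP) lies at the very end of the fingers, on their centre line; the grasp point (between the pads) lies 19 mm behind it; z points along the fingers, y is the direction in which the jaws open and shut (so a half turn about z gives the same grasp; the last joint's range is limited). The gripper opens to 85 mm and grips with 20 to 120 N. Pads are 22 mm wide; open, the fingers measure 114 mm over their backs; the gripper's body (76 mm by 85 mm) begins 54 mm behind the grasp point. The pads swing forward as they close: fully open they stand 13 mm farther back than shut.
Start: joints at [1.316, 0.213, -0.034, 1.323, 0, 1.571], TCP at [126.02, 483.843, 231.306] pointing down, gripper open.
Joint ranges: [-2.98, 2.98], [-0.74, 1.72], [-1.14, 1.35], [-2.1, 2.04], [-1.57, 1.44], [-3.14, 3.14]. Speed limits (rad/s): [1.89, 1.89, 2.39, 2.57, 3.14, 3.14].

### API

Orientations are given as a unit quaternion [w, x, y, z].
In Python, from station import readout, grab_frame, calibration, job gives the robot as it stands. The module is installed in compiled form; this text tells all that it offers.
- The arm moves only by the tool step_arm, never from a script. Its argument "targets" is text: rows parted by semicolons, each of 6 numbers parted by spaces: the shift along the world's x, y, z as a fraction of full scale, then the turn, a rotation vector about the world's x, y, z as a fraction of full scale. A call has 1 to 10 rows; each row shifts and turns the pose as measured when the row begins; what a row does not reach is not made up. Full scale, the value 1, is 0.02 m for a shift and 0.08 rad for a turn. A row lasts 1/12 s, in which the tool goes at most 41.7 mm and 7.16 degrees, less where a joint would pass 70% of its speed; a pose out of reach is approached as far as the arm can. A call with a number of a shift or a turn outside -1 to 1 is refused whole. A call with a gripper value outside its range is refused whole. "jaw" is the opening, from 0 (shut) to 1 (fully open), set as the call begins (left out, the last holds). The fingers move at their own pace and stop on an object; "force" is the grip in N (left out, the last holds). Time passes only in rows, so rows that do not move let the fingers close. It gives the time, the measured TCP pose, the force and the opening at its end, in the units of the state.
- readout.get_state(): the state, without advancing time (a new reading comes with each control period).
- grab_frame(name): name is "scene" or "top"; returns the picture (420x560x3 uint8, red, green, blue); there is no depth.
- calibration(name): a dict with "mtx" (3x3 intrinsics, pixels), "rvec" (rotation vector, rad) and "tvec" (3), from world to camera coordinates, as OpenCV has them. Camera axes: x right, y down, z forward; pixel columns grow to the right and rows downward; lengths in mm; the calibration is good to about 2 mm. A picture is of the moment at which its call begins. calibration takes no time and is no camera call.
- job.close_job(): hands the job in, once; it reports no verdict.
The state is a dict: "time": time; "qpos": joint angles; "qvel": joint speeds; "effort": joint torques, N m; "ee_pos": TCP position; "orientation": TCP orientation; "ft_force": force on the tool from outside, world axes, zero at the start; "torque": the same for the moment, N m; "finger_gap": finger opening in mm.
Only numpy, scipy, OpenCV 4.12 (cv2) and the standard library are available. Lean on these libraries where they do the work, as an engineer would, in place of code of your own. Each camera call takes 0.05 s, during which the arm holds its last target. There are 200 camera calls.

### The job

Lift the blue-lidded specimen jar over the front lip of the steel rack and stand it in the empty bay, keeping it upright all the way. Then slide the hold-down bar across above the jars until its hole lines up with the holes of the yellow clevis, and push the red-headed pin through clevis and bar until its collar sits fully home on the clevis. Let everything go at the end, and leave the other jar, the bottle and the beaker as they stand.

Things in the scene. Friction and masses are not known exactly. Their poses are not given: they have to be found in the camera images.
- rack: Fixed steel jar rack, base 130 mm (x) by 315 mm (y), 8 mm thick; origin on the table under its middle, x to its rear, y to its left along the bar, z up. Two bays at x = 20 mm: the empty one at y = -45 mm, a filled one at y = 35 mm. Yellow clevis at y = -115 mm, guide of the bar at y = 95 to 155 mm. Clevis, bar and blue knob lean 35 degrees towards the robot, about y.
- bay (a point): Centre of the floor of the empty bay, 8 mm above the table (axes as the rack). The bay is 64 by 64 mm inside; the tops of its front lip (robot's side) and rear wall are 38 mm above the table, of its side walls 30 mm.
- clevis_hole (a point): Centre of the clevis hole's mouth, on the upper face of the upper lug, 114 mm above the table (axes as the rack). The hole, 15 mm wide, runs through two lugs (44 by 44 mm, 8 mm thick) with an 8 mm slot for the bar between. Its axis, upwards, is (-sin 35 deg, 0, cos 35 deg) in the rack frame. The bar's upper face lies 9 mm further in.
- gate (a joint): Hold-down bar, flat steel 34 mm wide and 6 mm thick, that slides along the rack's y in its guide and stays where it is left (about 1.5 N of friction). Value in m: 0 = fully open (bar clear of the empty bay), growing as it moves to the rack's -y; its hole lines up with the clevis holes at 0.130; it can overrun to its stop at 0.140.
- gate_hole (a point): Centre of the 15 mm hole near the bar's right end, on the bar's upper face. z is the hole's axis, pointing up and leaning 35 degrees to the robot; y as the rack's y; x up the slope, to the rear.
- gate_knob (a point): Foot of the blue knob on the bar's upper face, 150 mm left of the bar's hole (axes as point gate_hole). The knob is 22 mm in diameter and reaches 46 mm from here along z, thinner (18 mm) for the first 6 mm. Good for pulling the bar.
- pin: Retaining pin, 104 mm long. Origin at the centre of the underside of its steel collar, z up through the head. Collar 28 mm in diameter and 4 mm thick; above it the red round head, 20 mm in diameter and 40 mm high; below it the steel shaft, 12 mm in diameter and 60 mm long, its last 10 mm tapering to 6 mm. Starts upright in its block. Mass about 90 g.
- pin_block: White fixed block, 70 by 70 mm and 65 mm high, origin at its underside's centre; the pin stands in an upright 15 mm hole at its middle, the collar resting on its top.
- jar: Blue-lidded white specimen jar, 80 mm high; body 50 mm, lid 54 mm in diameter (the lid is the top 18 mm). Origin at the centre of its underside, z up. Mass about 120 g, varying by up to 40 per cent.
- spare_jar: Orange-lidded jar of the same size standing in the filled bay; leave it there.
- bottle: White squeeze bottle, 56 mm in diameter, 160 mm high, origin at its underside; leave it.
- beaker: Steel beaker, 90 mm in diameter, 100 mm high, origin at its underside; leave it.

How it is judged:
By the outcome, as a careful person would: the job done as asked, in the order asked, and still so for the second after the job is handed in, with the robot touching nothing.
It also fails if it takes over 69 s, if anything falls off the work surface, if the arm or the gripper's body presses on something with over 40 N, if the wrist force passes 120 N, or if a joint passes its speed limit or range.

## Working session

There is one attempt and no reset: what is moved stays moved. The work goes in short steps, Python scripts to look and compute and a tool call to move; the robot and the scene stay as the last step left them, time stands still between calls to the robot, and variables do not carry over. Pictures are saved under pics/ and viewed, about 8 in all and at most 12, crops included, and the job is handed in when it is done.

Besides the shell and the picture viewer there is one more tool, called after "Call:" by a JSON object that holds its "api" and its "payload". step_arm: Moves the arm, as the interface text tells. Shift numbers are shares of 0.02 m and turn numbers shares of 0.08 rad, none past 1 either way. Its arguments: {"type":"object","properties":{"targets":{"type":"string"},"jaw":{"type":"number"},"force":{"type":"number"}},"required":["targets"]}

```bash
mkdir -p pics; python3 - <<'E'
from station import readout, grab_frame, calibration
import cv2, numpy as np
for n in ("scene","top"):
    im=grab_frame(n); cv2.imwrite(f"pics/{n}0.png",cv2.resize(im[...,::-1],(800,600),interpolation=cv2.INTER_CUBIC))
    np.save(f"pics/{n}0.npy",im)
    c=calibration(n); R=cv2.Rodrigues(np.array(c["rvec"],float))[0]
    print(n,c, -R.T@np.array(c["tvec"]).ravel())
s=readout.get_state();print(s)
E
```

```text
scene {'mtx': array([[506.81402199,   0.        , 282.22373558],
       [  0.        , 506.81402199, 210.83641279],
       [  0.        ,   0.        ,   1.        ]]), 'rvec': array([ 2.1442429 ,  0.85938471, -0.37858985]), 'tvec': array([-474.30894336, -188.86161866, 1418.93168777])} [1161.13787761 -552.83045128  787.49104163]
top {'mtx': array([[479.11020959,   0.        , 286.21206913],
       [  0.        , 479.11020959, 204.15394151],
       [  0.        ,   0.        ,   1.        ]]), 'rvec': array([ 2.16826473, -2.20962544,  0.02994547]), 'tvec': array([  36.12518526,  599.29842549, 1034.57199702])} [ 551.50157945    5.73439066 1061.42167561]
{'time': 0.1, 'qpos': array([ 1.31598974e+00,  2.13340668e-01, -3.49370665e-02,  1.32350524e+00,
        1.86964921e-05,  1.57078049e+00]), 'qvel': array([-7.87756279e-04, -1.91726093e-03,  4.69264854e-04, -4.42702712e-04,
       -5.82186209e-04, -7.40865380e-07]), 'effort': array([ 2.99386324e-03, -6.87254977e+01,  4.87805843e+01,  1.24085852e-02,
        2.35588313e-04,  6.55557733e-05]), 'ee_pos': array([125.95177261, 483.5824868 , 230.8723254 ]), 'orientation': array([-7.19572363e-05,  1.27051046e-01,  9.91896057e-01, -4.88134864e-04]), 'ft_force': array([ 0.11230394,  0.07241445, -0.93120855]), 'torque': array([-0.03945105, -0.04677663, -0.02114429]), 'finger_gap': 85.32875481713094}
```

View pics/top0.png

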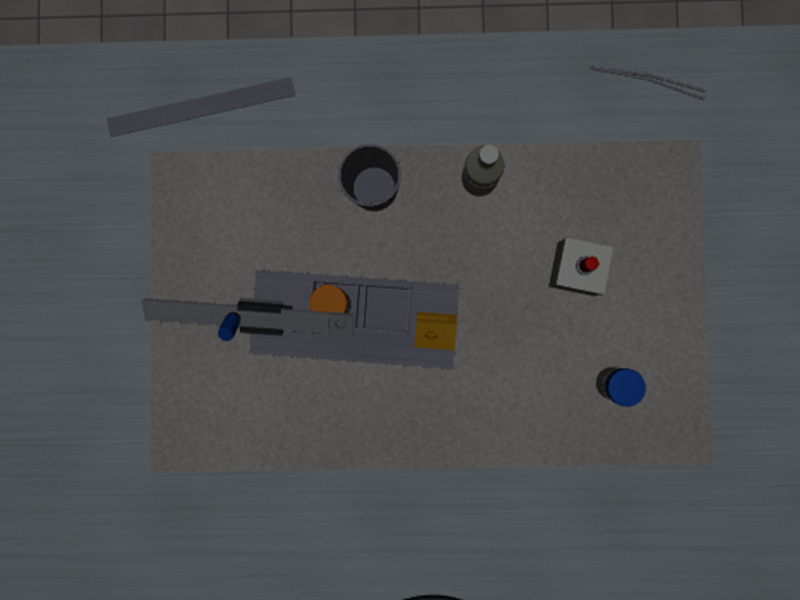

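View pics/scene0.png

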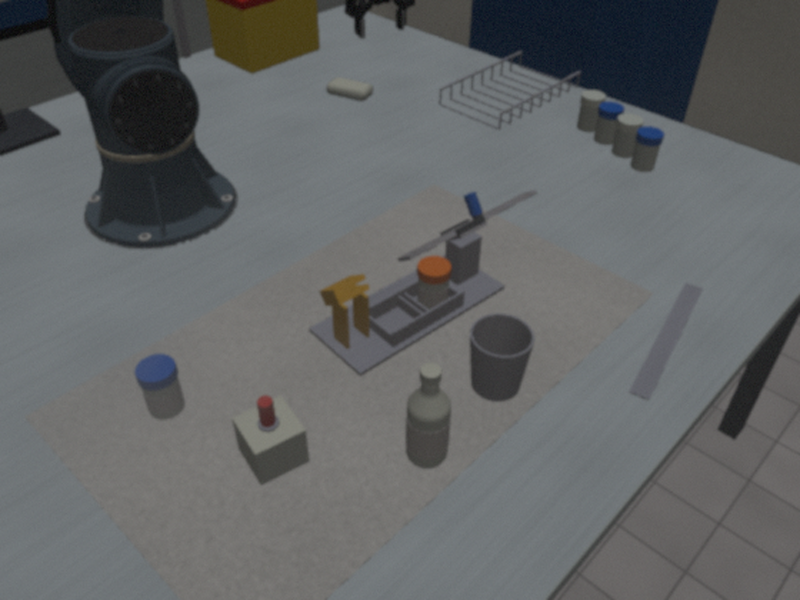

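The top view shows the blue lid at (626,387), the pin at (590,264), the clevis hole at (431,335), the gate hole at (340,324), and the rack corners at (256,270), (460,283), (454,368) and (250,354). The scene view shows the same objects from the far right. The jar and pin are free-standing on the robot's right.

```bash
cat > h.py <<'E'
import numpy as np, cv2
from station import calibration
from scipy.optimize import least_squares
from scipy.spatial.transform import Rotation as Rn
C={n:calibration(n) for n in("scene","top")}
def proj(n,P):
    c=C[n]; return cv2.projectPoints(np.atleast_2d(P).astype(float),np.array(c["rvec"]),np.array(c["tvec"]),np.array(c["mtx"]),None)[0][:,0]
def cyl(r,z0,z1):
    t=np.linspace(0,2*np.pi,36,endpoint=False); return np.vstack([np.c_[r*np.cos(t),r*np.sin(t),0*t+z] for z in(z0,z1)])
def hullc(p):
    m=cv2.moments(cv2.convexHull(p.astype(np.float32))); return np.array([m["m10"],m["m01"]])/m["m00"]
def blob(im,col,box=None,sel=0):
    h=cv2.cvtColor(im,cv2.COLOR_RGB2HSV); H,S,V=[h[...,i].astype(int) for i in range(3)]
    hu={"blue":(H>105)&(H<130)&(S>150)&(V>50),"red":((H<6)|(H>174))&(S>150)&(V>50),"orange":(H>6)&(H<16)&(S>150)&(V>60),"yellow":(H>17)&(H<30)&(S>150)&(V>40)}[col]
    m=hu.astype(np.uint8)
    if box: k=np.zeros_like(m);x0,y0,x1,y1=box;k[y0:y1,x0:x1]=1;m*=k
    n,l,st,ce=cv2.connectedComponentsWithStats(m); i=1+np.argsort(-st[1:,4])[sel]; return ce[i],st[i]
a=np.radians(35); RL=Rn.from_euler("y",-35,degrees=True).as_matrix() # z->(-sin,0,cos)
def RW(r): return lambda P:(Rn.from_euler("z",r[2]).apply(np.atleast_2d(P))+[r[0],r[1],0])
ZC=np.array([-np.sin(a),0,np.cos(a)])
E
python3 - <<'E'
from h import *
I={n:np.load(f"pics/{n}0.npy") for n in C}
def sc(b): return [int(v*.7) for v in b]
B={"jar":("blue",{"top":(590,350,660,420),"scene":(120,340,200,400)}),"pin":("red",{"top":(560,240,620,290),"scene":(240,380,290,440)}),"spare":("orange",{"top":(290,270,360,330),"scene":(400,245,470,290)}),"knob":("blue",{"top":(200,300,250,350),"scene":(455,185,495,230)})}
O={}
for k,(c,b) in B.items():
    for n in C: O[k,n],st=blob(I[n],c,sc(b[n])); print(k,n,O[k,n].round(2),st)
M={"jar":cyl(27,62,80),"pin":cyl(10,69,109),"spare":cyl(27,70,88)}
for k in M:
    f=lambda p:np.concatenate([hullc(proj(n,M[k]+[p[0],p[1],0]))-O[k,n] for n in C])
    r=least_squares(f,[500,-100]); print(k,r.x.round(1),r.fun.round(2))
cor={"top":[((256,270),(65,157.5,8)),((460,283),(65,-157.5,8)),((454,368),(-65,-157.5,8)),((250,354),(-65,157.5,8)),((431,335),None)],
"scene":[((312,328),(-65,-157.5,8)),((362,374),(65,-157.5,8)),((504,290),(65,157.5,8))]}
# clevis hole: x unknown; gate knob on bar: hole point x from height 114 given -> fit xc too
def f(p):
    W=RW(p); e=[]
    for n in C:
        for q,P in cor[n]:
            P=P or (p[4],-115,114); e+=list(proj(n,W(P))[0]-np.array(q)*.7)
    ch=np.array([p[4],-115,114]); gk=ch-9*ZC+[0,130-p[3]+150,0]
    for n in C: e+=list(hullc(proj(n,W(gk+cyl(11,6,46)@RL.T)))-O["knob",n])
    gh=ch-9*ZC+[0,130-p[3],0]; e+=list(proj("top",W(gh))[0]-np.array((340,324))*.7)
    return np.array(e)
r=least_squares(f,[480,50,0,0,-20],x_scale=[100,100,.1,10,10],loss="soft_l1"); p=r.x
print(p.round(3)); print(f(p).reshape(-1,2).round(1))
np.save("rack.npy",p); W=RW(p); ch=np.array([p[4],-115,114])
for nme,P in dict(bay=(20,-45,8),ch=ch,gh=ch-9*ZC+[0,130-p[3],0],gk=ch-9*ZC+[0,280-p[3],0],sp=(20,35,8)).items(): print(nme,W(P)[0].round(1))
# overlay crops
out=[]
for n,(x0,y0,x1,y1) in {"top":(95,175,335,275),"scene":(210,125,390,270)}.items():
    s=4 if n=="scene" else 3
    im=cv2.resize(I[n][y0:y1,x0:x1,::-1],None,fx=s,fy=s,interpolation=cv2.INTER_CUBIC); im=cv2.convertScaleAbs(im,alpha=1.8)
    def L(P,c,cl=True): cv2.polylines(im,[((proj(n,W(P))-[x0,y0]+.5)*s).astype(np.int32)],cl,c,1)
    L([(65,157.5,8),(65,-157.5,8),(-65,-157.5,8),(-65,157.5,8)],(0,255,0))
    L([(52,-77,30),(52,-13,30),(-12,-13,30),(-12,-77,30)],(255,0,255))
    L(ch+np.array([(22,22,0),(22,-22,0),(-22,-22,0),(-22,22,0)])@RL.T,(255,255,0))
    L(ch+cyl(7.5,0,0)[:36]@RL.T,(0,0,255)); gh=ch-9*ZC+[0,130-p[3],0]; L(gh+cyl(7.5,0,0)[:36]@RL.T,(0,0,255))
    k=gh+[0,150,0]; L(k+cyl(11,46,46)[:36]@RL.T,(0,0,255)); L(k+cyl(9,0,0)[:36]@RL.T,(0,255,255))
    L(np.array([20,35,88])+cyl(27,0,0)[:36],(255,0,0))
    out.append(im)
cv2.imwrite("pics/ov.png",np.vstack([cv2.copyMakeBorder(cv2.resize(o,None,fx=.72,fy=.72) if o.shape[0]>400 else o,0,0,0,0,0) if 0 else cv2.copyMakeBorder(o[:300] if i==0 else o[100:400],0,0,0,720-o.shape[1],0) for i,o in enumerate(out)]))
E
```

```text
Traceback (most recent call last):
  File "h.py", line 17, in blob
    n,l,st,ce=cv2.connectedComponentsWithStats(m); i=1+np.argsort(-st[1:,4])[sel]; return ce[i],st[i]
                                                       ~~~~~~~~~~~~~~~~~~~~~^^^^^
IndexError: index 0 is out of bounds for axis 0 with size 0
```

```bash
python3 - <<'E'
import numpy as np,cv2
P={"top":{"jar":(626,387),"pin":(590,264),"or":(328,300),"knob":(229,325),"yel":(435,330)},"scene":{"jar":(157,372),"pin":(266,410),"or":(434,268),"knob":(474,208),"yel":(345,300),"blueSideLid":(160,380)}}
for n in P:
    h=cv2.cvtColor(np.load(f"pics/{n}0.npy"),cv2.COLOR_RGB2HSV)
    for k,(x,y) in P[n].items(): print(n,k,h[int(y*.7),int(x*.7)])
E
```

```text
top jar [110 219  92]
top pin [  1 232 101]
top or [ 15 211 104]
top knob [110 241  53]
top yel [ 21 221  91]
scene jar [111 125 114]
scene pin [ 2 90 71]
scene or [ 11 176 138]
scene knob [110 151  83]
scene yel [ 19 133 115]
scene blueSideLid [109 106  89]
```

```bash
sed -i 's/S>150/S>85/g; s/V>50/V>25/g; s/V>60/V>40/g; s/H<16/H<17/' h.py
cat > fit.py <<'E'
from h import *
I={n:np.load(f"pics/{n}0.npy") for n in C}
def sc(b): return [int(v*.7) for v in b]
B={"jar":("blue",{"top":(590,350,660,420),"scene":(120,340,200,400)}),"pin":("red",{"top":(560,240,620,290),"scene":(240,380,290,440)}),"spare":("orange",{"top":(290,270,360,330),"scene":(400,245,470,290)}),"knob":("blue",{"top":(200,300,250,350),"scene":(455,185,495,230)})}
O={}
for k,(c,b) in B.items():
    for n in C: O[k,n],st=blob(I[n],c,sc(b[n])); print(k,n,O[k,n].round(2),st)
M={"jar":cyl(27,62,80),"pin":cyl(10,69,109),"spare":cyl(27,70,88)}
for k in M:
    f=lambda p:np.concatenate([hullc(proj(n,M[k]+[p[0],p[1],0]))-O[k,n] for n in C])
    r=least_squares(f,[500,-100]); print(k,r.x.round(1),r.fun.round(2))
cor={"top":[((256,270),(65,157.5,8)),((460,283),(65,-157.5,8)),((454,368),(-65,-157.5,8)),((250,354),(-65,157.5,8)),((431,335),None)],
"scene":[((312,328),(-65,-157.5,8)),((362,374),(65,-157.5,8)),((504,290),(65,157.5,8))]}
def f(p):
    W=RW(p); e=[]
    for n in C:
        for q,P in cor[n]:
            P=P or (p[4],-115,114); e+=list(proj(n,W(P))[0]-np.array(q)*.7)
    ch=np.array([p[4],-115,114]); gk=ch-9*ZC+[0,130-p[3]+150,0]
    for n in C: e+=list(hullc(proj(n,W(gk+cyl(11,6,46)@RL.T)))-O["knob",n])
    gh=ch-9*ZC+[0,130-p[3],0]; e+=list(proj("top",W(gh))[0]-np.array((340,324))*.7)
    return np.array(e)
r=least_squares(f,[480,50,0,0,-20],x_scale=[100,100,.1,10,10],loss="soft_l1"); p=r.x
print(p.round(3)); print(f(p).reshape(-1,2).round(1).tolist())
np.save("rack.npy",p); W=RW(p); ch=np.array([p[4],-115,114])
for nme,P in dict(bay=(20,-45,8),ch=ch,gh=ch-9*ZC+[0,130-p[3],0],gk=ch-9*ZC+[0,280-p[3],0],sp=(20,35,8)).items(): print(nme,W(P)[0].round(1))
out=[]
for n,(x0,y0,x1,y1) in {"top":(95,180,335,280),"scene":(210,125,390,270)}.items():
    s=4 if n=="scene" else 3
    im=cv2.resize(I[n][y0:y1,x0:x1,::-1],None,fx=s,fy=s,interpolation=cv2.INTER_CUBIC); im=cv2.convertScaleAbs(im,alpha=1.8)
    def L(P,c): cv2.polylines(im,[((proj(n,W(P))-[x0,y0]+.5)*s).astype(np.int32)],True,c,1)
    L([(65,157.5,8),(65,-157.5,8),(-65,-157.5,8),(-65,157.5,8)],(0,255,0))
    L([(52,-77,30),(52,-13,30),(-12,-13,30),(-12,-77,30)],(255,0,255))
    L(ch+np.array([(22,22,0),(22,-22,0),(-22,-22,0),(-22,22,0)])@RL.T,(255,255,0))
    L(ch+cyl(7.5,0,0)[:36]@RL.T,(0,0,255)); gh=ch-9*ZC+[0,130-p[3],0]; L(gh+cyl(7.5,0,0)[:36]@RL.T,(0,0,255))
    k=gh+[0,150,0]; L(k+cyl(11,46,46)[:36]@RL.T,(0,0,255)); L(k+cyl(9,0,0)[:36]@RL.T,(0,255,255))
    out.append(im)
cv2.imwrite("pics/ov.png",np.vstack([out[0],cv2.copyMakeBorder(out[1][150:450],0,0,0,0,0)]) if out[1].shape[1]==720 else out[1])
E
python3 fit.py
```

```text
jar scene [108.54 257.82] [ 95 248  28  20 415]
jar top [438.17 270.92] [425 258  27  27 572]
pin scene [185.88 286.72] [180 277  11  21 148]
pin top [413.67 183.87] [409 180  11   9  83]
spare scene [303.7  188.31] [292 179  24  20 391]
spare top [229.51 209.41] [217 198  26  21 437]
knob scene [331.14 142.54] [326 135  11  16 113]
knob top [159.63 228.38] [153 219  15  20 194]
jar [ 452.5 -282. ] [-0.78  2.06 -0.94  1.12]
pin [ 630.4 -232.4] [-1.15  1.49 -1.36  1.02]
spare [586.6 140.2] [ 0.42  1.44 -0.02  0.81]
[ 5.61306e+02  1.09824e+02 -8.90000e-02  5.35300e+00 -1.48340e+01]
[[-3.5, 0.6], [-2.2, 0.1], [-0.4, -2.9], [0.1, -0.8], [-0.6, -0.0], [-0.4, -0.3], [-0.4, -0.9], [-1.6, -0.8], [-0.9, -0.1], [-0.0, 0.7], [-0.1, -0.1]]
bay [577.2  63.2   8. ]
ch [536.3  -3.4 114. ]
gh [552.5 120.3 106.6]
gk [565.9 269.7 106.6]
sp [584.3 142.9   8. ]
```

View pics/ov.png

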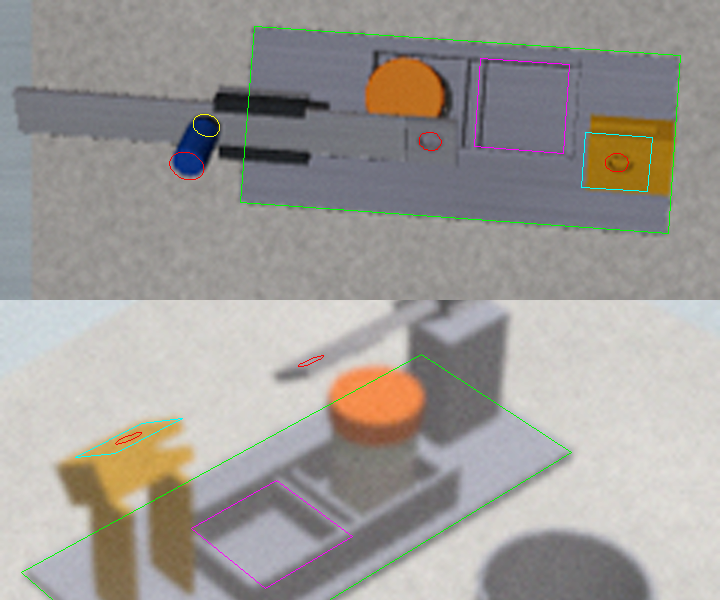

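The overlay agrees with the image to within about 1–2 px, or 2–4 mm. That is enough to approach the jar. I will grip its lid with the jaws along the rack's x (yaw about -0.09) and start the traverse now.

Call:
{"api": "step_arm", "payload": {"targets": "0.36 -0.85 0 0 0 -0.39;0.36 -0.85 0 0 0 -0.39;0.36 -0.85 0 0 0 -0.39;0.36 -0.85 0 0 0 -0.39;0.36 -0.85 0 0 0 -0.39;0.36 -0.85 0 0 0 -0.39;0.36 -0.85 0 0 0 -0.39;0.36 -0.85 0 0 0 -0.39;0.36 -0.85 0 0 0 -0.39;0.36 -0.85 0 0 0 -0.39", "jaw": 1, "force": 40}}

```text
time: 0.93
ee_pos: [197.9, 306.6, 227.1]
orientation: [-0.001, 0.284, 0.959, -0.004]
ft_force: [0.4, 0.1, 0.6]
finger_gap: 85.2
```

Call:
{"api": "step_arm", "payload": {"targets": "0.4 -0.92 0 0 0 -0.42;0.4 -0.92 0 0 0 -0.42;0.4 -0.92 0 0 0 -0.42;0.4 -0.92 0 0 0 -0.42;0.4 -0.92 0 0 0 -0.42;0.4 -0.92 0 0 0 -0.42;0.4 -0.92 0 0 0 -0.42;0.4 -0.92 0 0 0 -0.42;0.4 -0.92 0 0 0 -0.42;0.4 -0.92 0 0 0 -0.42"}}

```text
time: 1.77
ee_pos: [278.2, 112.2, 225.6]
orientation: [-0.002, 0.447, 0.895, -0.005]
ft_force: [0.8, 1.7, 0.5]
finger_gap: 85.6
```

Call:
{"api": "step_arm", "payload": {"targets": "0.4 -0.92 0 0 0 -0.42;0.4 -0.92 0 0 0 -0.42;0.4 -0.92 0 0 0 -0.42;0.4 -0.92 0 0 0 -0.42;0.4 -0.92 0 0 0 -0.42;0.4 -0.92 0 0 0 -0.42;0.4 -0.92 0 0 0 -0.42;0.4 -0.92 0 0 0 -0.42;0.4 -0.92 0 0 0 -0.42;0.4 -0.92 0 0 0 -0.42"}}

```text
time: 2.6
ee_pos: [358.8, -82.6, 224.4]
orientation: [-0.004, 0.598, 0.802, -0.004]
ft_force: [-0.0, 0.8, -0.1]
finger_gap: 85.6
```

Call:
{"api": "step_arm", "payload": {"targets": "0.4 -0.92 0 0 0 -0.42;0.4 -0.92 0 0 0 -0.42;0.4 -0.92 0 0 0 -0.42;0.4 -0.92 0 0 0 -0.42;0.4 -0.92 0 0 0 -0.42;0.4 -0.92 0 0 0 -0.42;0.4 -0.92 0 0 0 -0.42;0.4 -0.92 0 0 0 -0.42;0.4 -0.92 0 0 0 -0.42;0 0 0 0 0 0"}}

```text
time: 3.43
ee_pos: [432.1, -259.9, 221.0]
orientation: [-0.007, 0.719, 0.695, -0.004]
ft_force: [0.0, -0.4, -0.4]
finger_gap: 85.6
```

```bash
cat >> h.py <<'E'
def need(xyz,R=None,az=0.,lean=0.):
    """units of full scale still to go; R from jaw azimuth az (rad, tool y) and lean"""
    from station import readout
    s=readout.get_state(); q=s["orientation"]; Rc=Rn.from_quat([q[1],q[2],q[3],q[0]])
    if R is None: y=np.array([np.cos(az),np.sin(az),0]); z=np.array([0,0,-1.]); R=np.c_[np.cross(y,z),y,z]
    rv=(Rn.from_matrix(R)*Rc.inv()).as_rotvec()
    print("t",round(s["time"],2),"pos",s["ee_pos"].round(1),"gap",round(s["finger_gap"],1),"F",s["ft_force"].round(1),"| shift",((np.array(xyz)-s["ee_pos"])/20).round(2),"turn",(rv/.08).round(2))
E
python3 -c "
from h import *
need([453,-282,52],az=-.089)"
```

```text
t 3.43 pos [ 432.1 -259.9  221. ] gap 85.6 F [ 0.  -0.4 -0.4] | shift [ 1.05 -1.11 -8.45] turn [-0.06 -0.21 -0.69]
```

Call:
{"api": "step_arm", "payload": {"targets": "0.53 -0.56 -0.5 -0.03 -0.1 -0.35;0.53 -0.56 -0.9 -0.03 -0.1 -0.34;0 0 -0.9 0 0 0;0 0 -0.9 0 0 0;0 0 -0.9 0 0 0;0 0 -0.9 0 0 0;0 0 -0.9 0 0 0;0 0 -0.9 0 0 0;0 0 -0.5 0 0 0;0 0 0 0 0 0"}}

```text
time: 4.27
ee_pos: [451.6, -281.0, 66.5]
orientation: [-0.002, 0.738, 0.674, -0.0]
ft_force: [0.4, 0.1, -0.7]
finger_gap: 85.5
```

```bash
python3 -c "
from h import *
need([453,-282,52],az=-.089)"
```

```text
t 4.27 pos [ 451.6 -281.    66.5] gap 85.5 F [ 0.4  0.1 -0.7] | shift [ 0.07 -0.05 -0.73] turn [-0.03 -0.04  0.02]
```

Call:
{"api": "step_arm", "payload": {"targets": "0.07 -0.05 -0.73 -0.03 -0.04 0.02;0 0 0 0 0 0"}}

```text
time: 4.43
ee_pos: [452.5, -281.3, 51.7]
orientation: [-0.001, 0.738, 0.675, -0.0]
ft_force: [-0.2, 0.2, -1.2]
finger_gap: 85.3
```

Call:
{"api": "step_arm", "payload": {"targets": "0 0 0 0 0 0;0 0 0 0 0 0;0 0 0 0 0 0;0 0 0 0 0 0;0 0 0 0 0 0;0 0 0 0 0 0", "jaw": 0, "force": 40}}

```text
time: 4.93
ee_pos: [453.9, -281.7, 56.0]
orientation: [0.001, 0.737, 0.675, 0.001]
ft_force: [0.3, -0.3, -1.5]
finger_gap: 53.1
```

Call:
{"api": "step_arm", "payload": {"targets": "0 0 0.2 0 0 0;0 0 0.5 0 0 0;0 0 0.9 0 0 0;0 0 0.9 0 0 0;0 0 0.9 0 0 0;0 0 0 0 0 0"}}

```text
time: 5.43
ee_pos: [452.8, -281.1, 129.6]
orientation: [0.0, 0.737, 0.675, 0.0]
ft_force: [1.1, 0.1, -0.6]
finger_gap: 52.7
```

```bash
python3 - <<'E'
from h import *
from station import grab_frame
need([576,63,130],az=-.089)
for n in C:
    im=grab_frame(n); np.save(f"pics/{n}1.npy",im)
a=np.load("pics/scene1.npy")[120:330,40:320,::-1]; 
cv2.imwrite("pics/v1.png",cv2.convertScaleAbs(cv2.resize(a,(800,600),interpolation=cv2.INTER_CUBIC),alpha=1.6))
E
```

```text
t 5.43 pos [ 452.8 -281.1  129.6] gap 52.7 F [ 1.1  0.1 -0.6] | shift [ 6.16 17.21  0.02] turn [-0.    0.01 -0.02]
```

View pics/v1.png

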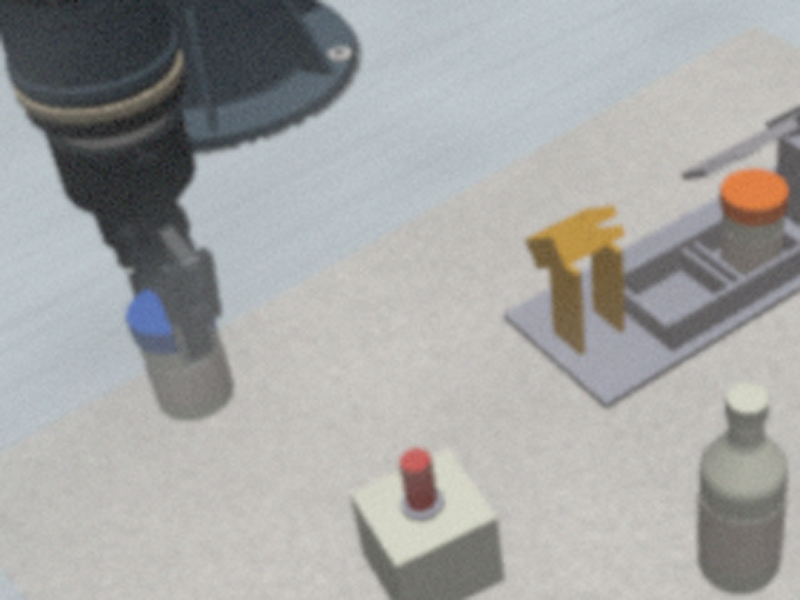

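The jar is held upright by its lid. Next I lift it well above the clevis and traverse to above the bay.

Call:
{"api": "step_arm", "payload": {"targets": "0 0.3 0.9 0 0 0;0.1 0.6 0.9 0 0 0;0.2 0.9 0.9 0 0 0;0.33 0.9 0.9 0 0 0;0.33 0.9 0.6 0 0 0;0.33 0.9 0.1 0 0 0;0.33 0.9 0 0 0 0;0.33 0.9 0 0 0 0;0.33 0.9 0 0 0 0;0.33 0.9 0 0 0 0"}}

```text
time: 6.37
ee_pos: [499.8, -112.4, 207.6]
orientation: [-0.008, 0.739, 0.673, -0.003]
ft_force: [-0.2, -0.2, -1.3]
finger_gap: 53.1
```

Call:
{"api": "step_arm", "payload": {"targets": "0.37 0.9 0 0 0 0;0.37 0.9 0 0 0 0;0.37 0.9 0 0 0 0;0.37 0.9 0 0 0 0;0.37 0.9 0 0 0 0;0.37 0.9 0 0 0 0;0.37 0.8 0 0 0 0;0.37 0.6 0 0 0 0;0.2 0.3 0 0 0 0;0 0 0 0 0 0"}}

```text
time: 7.2
ee_pos: [561.8, 40.6, 197.3]
orientation: [-0.013, 0.738, 0.674, -0.008]
ft_force: [0.2, -0.1, -1.7]
finger_gap: 52.7
```

```bash
python3 -c "
from h import *
need([577,63,120],az=-.089)"
```

```text
t 7.2 pos [561.8  40.6 197.3] gap 52.7 F [ 0.2 -0.1 -1.7] | shift [ 0.76  1.12 -3.87] turn [-0.1  -0.38  0.02]
```

Call:
{"api": "step_arm", "payload": {"targets": "0.4 0.56 0 -0.05 -0.2 0.01;0.36 0.56 -0.3 -0.05 -0.18 0.01;0 0 -0.9 0 0 0;0 0 -0.9 0 0 0;0 0 0 0 0 0"}}

```text
time: 7.62
ee_pos: [578.9, 62.8, 153.8]
orientation: [0.002, 0.739, 0.674, 0.001]
ft_force: [-0.9, -0.1, -1.7]
finger_gap: 52.4
```

```bash
python3 - <<'E'
from h import *
from station import grab_frame
need([577,63,64],az=-.089)
for n in C:
    im=grab_frame(n); np.save(f"pics/{n}2.npy",im)
a=np.load("pics/scene2.npy")[100:280,200:400,::-1]; b=np.load("pics/top2.npy")[150:285,170:345,::-1]
f=lambda x:cv2.convertScaleAbs(cv2.resize(x,None,fx=s,fy=s,interpolation=cv2.INTER_CUBIC),alpha=1.7)
s=2.2;A=f(a);B=f(b);h=max(len(A),len(B))
cv2.imwrite("pics/v2.png",np.hstack([np.pad(k,((0,h-len(k)),(0,0),(0,0))) for k in(A,B[:, :360])]))
E
```

```text
t 7.62 pos [578.9  62.8 153.8] gap 52.4 F [-0.9 -0.1 -1.7] | shift [-0.09  0.01 -4.49] turn [0.02 0.06 0.03]
```

View pics/v2.png

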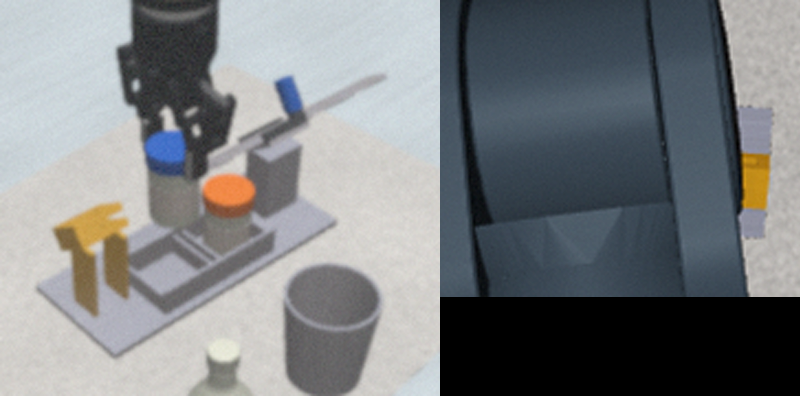

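```bash
python3 - <<'E'
from h import *
p=np.load("rack.npy");W=RW(p)
q=lambda P:((proj("scene",P)-[200,100]+.5)*2.2).round(0).tolist()
print("rim z30",q(W([(52,-77,38),(52,-13,38),(-12,-13,38),(-12,-77,38)])))
print("base corners",q(W([(-65,-157.5,8),(65,-157.5,8),(65,157.5,8)])))
c=np.array([578.9,62.8,153.8-56]);print("jar bottom outline",q(c+[[0,0,0],[25,0,0],[0,25,0],[-25,0,0],[0,-25,0]]))
print("lid top",q(c+[0,0,80]), "hull lid", q(c+cyl(27,80,80)[::9]))
print("spare top fitted",q(np.array([586.6,140.2,88])+cyl(27,0,0)[::9][:4]))
im=np.load("pics/scene2.npy");print(blob(im,"blue",(255,150,300,190)),hullc(proj("scene",c+cyl(27,62,80))))
E
```

```text
rim z30 [[168.0, 290.0], [216.0, 262.0], [174.0, 231.0], [127.0, 258.0]]
base corners [[34.0, 287.0], [114.0, 357.0], [336.0, 221.0]]
jar bottom outline [[173.0, 215.0], [191.0, 226.0], [190.0, 204.0], [154.0, 204.0], [155.0, 227.0]]
lid top [[173.0, 148.0]] hull lid [[194.0, 160.0], [193.0, 136.0], [153.0, 137.0], [153.0, 161.0], [194.0, 160.0], [193.0, 136.0], [153.0, 137.0], [153.0, 161.0]]
spare top fitted [[251.0, 203.0], [248.0, 180.0], [211.0, 180.0], [213.0, 203.0]]
(array([275.28660436, 168.57009346]), array([266, 159,  19,  21, 321], dtype=int32)) [278.22730262 170.63069998]
```

Call:
{"api": "step_arm", "payload": {"targets": "-0.04 0 -0.9 0.01 0.03 0.02;-0.03 0 -0.9 0 0.03 0;0 0 -0.9 0 0 0;0 0 -0.7 0 0 0;0 0 -0.3 0 0 0;0 0 0 0 0 0"}}

```text
time: 8.22
ee_pos: [582.9, 61.4, 90.1]
orientation: [0.005, 0.739, 0.674, 0.006]
ft_force: [-0.1, 1.0, -0.5]
finger_gap: 53.1
```

```bash
python3 -c "
from h import *
need([577,63,64],az=-.089)"
```

```text
t 8.22 pos [582.9  61.4  90.1] gap 53.1 F [-0.1  1.  -0.5] | shift [-0.29  0.08 -1.31] turn [-0.01  0.19  0.05]
```

Call:
{"api": "step_arm", "payload": {"targets": "-0.3 0.08 -0.2 0 0.15 0.03;-0.08 0 -0.4 0 0.05 0;-0.05 0 -0.4 0 0.02 0;-0.05 0 -0.2 0 0 0;0 0 0 0 0 0"}}

```text
time: 8.63
ee_pos: [578.6, 62.6, 72.6]
orientation: [0.003, 0.739, 0.674, 0.004]
ft_force: [0.5, 0.5, -0.5]
finger_gap: 52.6
```

```bash
python3 -c "
from h import *
need([577,63,64],az=-.089)"
```

```text
t 8.63 pos [578.6  62.6  72.6] gap 52.6 F [ 0.5  0.5 -0.5] | shift [-0.08  0.02 -0.43] turn [-0.02  0.13  0.04]
```

Call:
{"api": "step_arm", "payload": {"targets": "-0.08 0.02 -0.2 0 0.1 0;-0.03 0 -0.15 0 0.03 0;0 0 -0.1 0 0 0;0 0 0 0 0 0"}}

```text
time: 8.97
ee_pos: [576.3, 62.9, 63.2]
orientation: [-0.001, 0.739, 0.674, -0.0]
ft_force: [-0.5, -0.2, -1.1]
finger_gap: 52.5
```

Call:
{"api": "step_arm", "payload": {"targets": "0 0 -0.1 0 0 0;0 0 -0.05 0 0 0;0 0 0 0 0 0"}}

```text
time: 9.22
ee_pos: [577.7, 63.1, 61.7]
orientation: [-0.0, 0.739, 0.674, 0.001]
ft_force: [0.4, 0.6, -1.4]
finger_gap: 53.0
```

Call:
{"api": "step_arm", "payload": {"targets": "0 0 -0.12 0 0 0;0 0 0 0 0 0;0 0 0 0 0 0"}}

```text
time: 9.47
ee_pos: [579.5, 63.3, 61.6]
orientation: [0.001, 0.739, 0.674, 0.003]
ft_force: [-0.6, 0.3, -2.4]
finger_gap: 52.7
```

Call:
{"api": "step_arm", "payload": {"targets": "0 0 -0.12 0 0 0;0 0 0 0 0 0;0 0 0 0 0 0"}}

```text
time: 9.72
ee_pos: [581.0, 63.4, 60.7]
orientation: [0.002, 0.739, 0.674, 0.005]
ft_force: [-0.3, 0.0, -2.2]
finger_gap: 52.8
```

Call:
{"api": "step_arm", "payload": {"targets": "-0.2 0 -0.25 0 0.1 0.02;-0.05 0 -0.1 0 0.05 0"}}

```text
time: 9.88
ee_pos: [582.6, 63.4, 59.7]
orientation: [0.003, 0.739, 0.674, 0.006]
ft_force: [-16.8, -2.3, 25.1]
finger_gap: 52.8
```

Call:
{"api": "step_arm", "payload": {"targets": "-0.05 0 -0.15 0 0.02 0;-0.02 0 -0.1 0 0 0"}}

```text
time: 10.05
ee_pos: [582.4, 63.3, 59.6]
orientation: [0.004, 0.739, 0.674, 0.007]
ft_force: [-14.1, -2.0, 30.1]
finger_gap: 53.0
```

Contact at TCP z of about 59.7 fits the jar bottom being on the floor, since it was gripped at TCP z 52. I relieve the push slightly and release.

Call:
{"api": "step_arm", "payload": {"targets": "-0.05 0 0.05 0 0 0;0 0 0 0 0 0"}}

```text
time: 10.22
ee_pos: [581.4, 63.3, 61.4]
orientation: [0.004, 0.739, 0.674, 0.007]
ft_force: [0.5, 0.1, -2.3]
finger_gap: 52.9
```

Call:
{"api": "step_arm", "payload": {"targets": "0 0 0 0 0 0;0 0 0 0 0 0;0 0 0 0 0 0;0 0 0 0 0 0", "jaw": 1}}

```text
time: 10.55
ee_pos: [581.1, 63.3, 60.0]
orientation: [0.004, 0.739, 0.674, 0.007]
ft_force: [1.1, -0.3, -0.2]
finger_gap: 85.6
```

```bash
python3 - <<'E'
from h import *
from station import grab_frame
need([577,63,200],az=-.089)
a=grab_frame("scene"); np.save("pics/scene3.npy",a); a=a[100:280,200:400,::-1]
cv2.imwrite("pics/v3.png",cv2.convertScaleAbs(cv2.resize(a,(660,594),interpolation=cv2.INTER_CUBIC),alpha=1.7))
E
```

```text
t 10.55 pos [581.1  63.3  60. ] gap 85.6 F [ 1.1 -0.3 -0.2] | shift [-0.2  -0.01  7.  ] turn [-0.04  0.19  0.03]
```

View pics/v3.png

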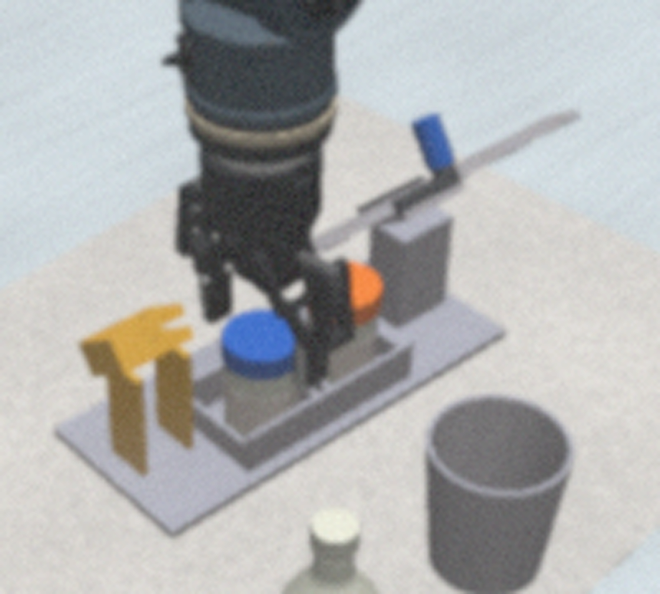

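The scene view shows the blue-lidded jar upright in its bay, lid at (258,340), with the fingers clear. I raise the gripper, yaw it 90° and go above the knob.

Call:
{"api": "step_arm", "payload": {"targets": "-0.1 0 0.6 0 0.05 0;-0.05 0 0.9 0 0.05 0;0 0 0.95 0 0 0;0 0 0.95 0 0 0;0 0 0.95 0 0 0.5;0 0.3 0.95 0 0 0.98;0 0.6 0.95 0 0 0.98;-0.1 0.9 0.9 0 0 0.98;-0.15 0.9 0.5 0 0 0.98;-0.15 0.9 0 0 0 0.98"}}

```text
time: 11.43
ee_pos: [567.4, 134.2, 217.2]
orientation: [0.0, 0.573, 0.82, 0.001]
ft_force: [-0.6, -0.5, -0.3]
finger_gap: 85.4
```

Call:
{"api": "step_arm", "payload": {"targets": "-0.15 0.95 0 0 0 0.98;-0.15 0.95 0 0 0 0.98;-0.15 0.95 0 0 0 0.98;-0.15 0.95 0 0 0 0.98;-0.15 0.95 0 0 0 0.98;-0.15 0.9 0 0 0 0.98;-0.1 0.5 0 0 0 0.98;0 0.2 0 0 0 0.98;0 0 0 0 0 0.98;0 0 0 0 0 0.98"}}

```text
time: 12.27
ee_pos: [545.5, 272.0, 216.7]
orientation: [-0.001, 0.194, 0.981, 0.001]
ft_force: [0.6, -0.1, -0.3]
finger_gap: 85.4
```

```bash
cat > st.py <<'E'
import sys; from h import *; from station import readout
v=[float(x) for x in sys.argv[1:]]; need(v[:3],az=v[3]); print(readout.get_state()["qpos"].round(2))
E
python3 st.py 547 271.4 200 1.482
```

```text
t 12.27 pos [545.5 272.  216.7] gap 85.4 F [ 0.6 -0.1 -0.3] | shift [ 0.08 -0.03 -0.84] turn [-0.03 -0.01  3.77]
[0.46 0.45 0.26 1.38 0.   0.85]
```

Call:
{"api": "step_arm", "payload": {"targets": "0.05 0 0 0 0 0.95;0 0 -0.3 0 0 0.95;0 0 -0.9 0 0 0.95;0 0 -0.9 0 0 0.9;0 0 -0.7 0 0 0;0 0 -0.4 0 0 0;0 0 0 0 0 0"}}

```text
time: 12.85
ee_pos: [546.6, 272.9, 149.5]
orientation: [-0.001, 0.034, 0.999, 0.001]
ft_force: [0.0, -0.7, 0.6]
finger_gap: 85.5
```

```bash
python3 st.py 545.5 271.5 117 1.482
```

```text
t 12.85 pos [546.6 272.9 149.5] gap 85.5 F [ 0.  -0.7  0.6] | shift [-0.06 -0.07 -1.63] turn [-0.03 -0.02 -0.26]
[0.46 0.47 0.12 1.22 0.   0.53]
```

Call:
{"api": "step_arm", "payload": {"targets": "-0.06 -0.07 -0.6 0 0 -0.2;-0.03 0 -0.6 0 0 -0.06;-0.03 0 -0.4 0 0 0;0 0 0 0 0 0"}}

```text
time: 13.18
ee_pos: [544.9, 271.9, 118.3]
orientation: [0.0, 0.046, 0.999, 0.002]
ft_force: [-0.3, -0.3, -0.1]
finger_gap: 85.7
```

Call:
{"api": "step_arm", "payload": {"targets": "0 0 0 0 0 0;0 0 0 0 0 0;0 0 0 0 0 0;0 0 0 0 0 0;0 0 0 0 0 0;0 0 0 0 0 0;0 0 0 0 0 0;0 0 0 0 0 0", "jaw": 0, "force": 30}}

```text
time: 13.85
ee_pos: [546.3, 272.6, 121.6]
orientation: [0.002, 0.046, 0.999, 0.003]
ft_force: [0.6, -0.3, -0.8]
finger_gap: 20.8
```

```bash
python3 st.py 545.5 271.5 117 1.482;python3 - <<'E'
from h import *
from station import grab_frame
a=grab_frame("scene"); np.save("pics/scene4.npy",a); a=a[80:260,220:420,::-1]
cv2.imwrite("pics/v4.png",cv2.convertScaleAbs(cv2.resize(a,(660,594),interpolation=cv2.INTER_CUBIC),alpha=1.7))
E
```

```text
t 13.85 pos [546.3 272.6 121.6] gap 20.8 F [ 0.6 -0.3 -0.8] | shift [-0.04 -0.05 -0.23] turn [-0.06  0.04  0.04]
[0.46 0.47 0.06 1.15 0.   0.55]
```

View pics/v4.png

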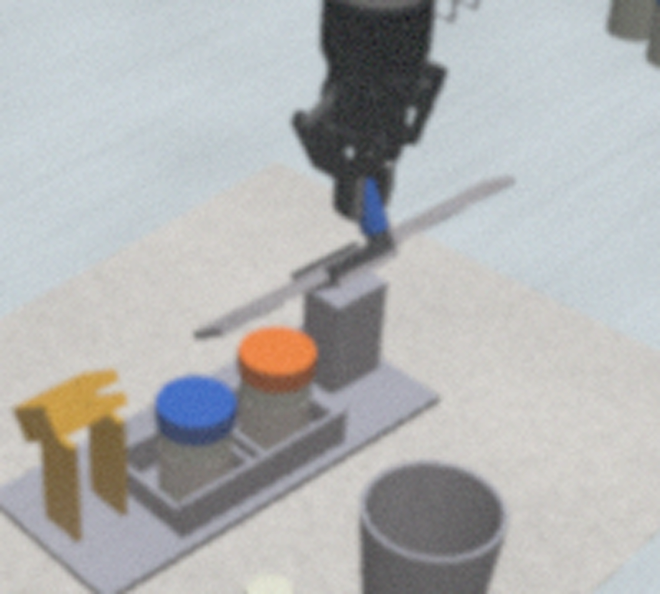

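The knob is gripped (gap 20.8) and the bar is still open, its end at (207,333). I slide the bar towards the clevis, reach the far stop gently for a reference, then come back 10 mm.

Call:
{"api": "step_arm", "payload": {"targets": "-0.02 -0.2 -0.05 0 0 0;-0.04 -0.5 -0.05 0 0 0;-0.06 -0.7 -0.05 0 0 0;-0.06 -0.7 -0.05 0 0 0;-0.06 -0.7 -0.03 0 0 0;-0.06 -0.7 -0.03 0 0 0;-0.06 -0.7 -0.03 0 0 0;-0.06 -0.7 0 0 0 0;-0.03 -0.4 0 0 0 0;0 0 0 0 0 0"}}

```text
time: 14.73
ee_pos: [536.4, 165.2, 121.6]
orientation: [0.004, 0.044, 0.999, 0.007]
ft_force: [0.8, 0.2, -0.9]
finger_gap: 21.3
```

```bash
python3 st.py 535.2 148 120 1.482
```

```text
t 14.73 pos [536.4 165.2 121.6] gap 21.3 F [ 0.8  0.2 -0.9] | shift [-0.06 -0.86 -0.08] turn [-0.17  0.1  -0.  ]
[ 0.29  0.37 -0.1   1.09  0.01  0.38]
```

Call:
{"api": "step_arm", "payload": {"targets": "-0.04 -0.4 -0.06 -0.1 0.06 0;-0.04 -0.4 0 -0.06 0.03 0;-0.02 -0.2 0 0 0 0;-0.01 -0.15 0 0 0 0"}}

```text
time: 15.07
ee_pos: [534.3, 142.9, 121.6]
orientation: [0.001, 0.044, 0.999, 0.002]
ft_force: [-3.5, 2.1, 3.3]
finger_gap: 20.9
```

Call:
{"api": "step_arm", "payload": {"targets": "-0.01 -0.15 0 0 0 0;-0.01 -0.15 0 0 0 0"}}

```text
time: 15.23
ee_pos: [533.7, 137.2, 121.6]
orientation: [0.0, 0.044, 0.999, 0.002]
ft_force: [-3.7, 1.8, 2.8]
finger_gap: 20.8
```

Call:
{"api": "step_arm", "payload": {"targets": "-0.01 -0.15 0 0 0 0;-0.01 -0.15 0 0 0 0"}}

```text
time: 15.4
ee_pos: [533.6, 134.9, 121.7]
orientation: [0.0, 0.042, 0.999, 0.006]
ft_force: [0.7, 40.8, -7.4]
finger_gap: 20.6
```

Call:
{"api": "step_arm", "payload": {"targets": "0 0.05 0 0 0 0;0 0 0 0 0 0"}}

```text
time: 15.57
ee_pos: [533.7, 136.7, 121.6]
orientation: [0.0, 0.042, 0.999, 0.007]
ft_force: [-2.3, 1.0, 3.6]
finger_gap: 20.9
```

```bash
python3 st.py 534 145.7 120 1.482
```

```text
t 15.57 pos [533.7 136.7 121.6] gap 20.9 F [-2.3  1.   3.6] | shift [ 0.02  0.45 -0.08] turn [-0.18  0.02 -0.06]
[ 0.24  0.36 -0.12  1.09  0.01  0.33]
```

Call:
{"api": "step_arm", "payload": {"targets": "0.01 0.25 0 -0.1 0 -0.03;0.01 0.18 0 -0.05 0 0;0 0 0 0 0 0"}}

```text
time: 15.82
ee_pos: [534.5, 145.0, 121.6]
orientation: [0.001, 0.044, 0.999, -0.0]
ft_force: [-2.0, 0.8, 2.8]
finger_gap: 20.6
```

```bash
python3 st.py 534 146.1 120 1.482
```

```text
t 15.82 pos [534.5 145.  121.6] gap 20.6 F [-2.   0.8  2.8] | shift [-0.02  0.05 -0.08] turn [ 0.01  0.03 -0.02]
[ 0.27  0.36 -0.11  1.09 -0.    0.35]
```

Call:
{"api": "step_arm", "payload": {"targets": "0 0.06 0 0 0 0;0 0 0 0 0 0"}}

```text
time: 15.98
ee_pos: [534.6, 146.6, 121.6]
orientation: [0.001, 0.043, 0.999, -0.001]
ft_force: [-1.5, 1.4, 1.5]
finger_gap: 20.5
```

Call:
{"api": "step_arm", "payload": {"targets": "0 0 0 0 0 0;0 0 0 0 0 0;0 0 0 0 0 0;0 0 0 0 0 0;0 0 0.5 0 0 0;0 0 0.95 0 0 0;0 0 0.95 0 0 0;0 0 0.95 0 0 0;0 0 0.95 0 0 0;0.1 -0.4 0.6 0 0 0", "jaw": 1}}

```text
time: 16.82
ee_pos: [534.1, 138.3, 224.1]
orientation: [-0.001, 0.043, 0.999, -0.001]
ft_force: [0.6, 0.1, 0.3]
finger_gap: 85.7
```

Call:
{"api": "step_arm", "payload": {"targets": "0.24 -0.9 0 0 0 0;0.24 -0.95 0 0 0 0;0.24 -0.95 0 0 0 0;0.24 -0.95 0 0 0 0;0.24 -0.95 0 0 0 0;0.24 -0.95 0 0 0 0;0.24 -0.95 0 0 0 0;0.24 -0.95 0 0 0 0;0.24 -0.95 0 0 0 0;0.24 -0.95 0 0 0 0"}}

```text
time: 17.65
ee_pos: [584.8, -57.1, 237.8]
orientation: [0.005, 0.041, 0.999, 0.0]
ft_force: [-0.0, -0.7, 0.6]
finger_gap: 85.1
```

```bash
python3 st.py 630.4 -232.4 180 1.482
```

```text
t 17.65 pos [584.8 -57.1 237.8] gap 85.1 F [-0.  -0.7  0.6] | shift [ 2.28 -8.76 -2.89] turn [ 0.    0.14 -0.09]
[-0.1   0.39  0.22  1.39  0.   -0.02]
```

Call:
{"api": "step_arm", "payload": {"targets": "0.26 -0.95 -0.2 0 0.03 -0.01;0.26 -0.95 -0.3 0 0.03 -0.01;0.26 -0.95 -0.4 0 0.03 0;0.26 -0.95 -0.4 0 0.03 0;0.26 -0.95 -0.4 0 0.03 0;0.26 -0.95 -0.4 0 0 0;0.26 -0.95 -0.3 0 0 0;0.26 -0.95 -0.2 0 0 0;0.2 -0.7 -0.2 0 0 0;0 0 0 0 0 0"}}

```text
time: 18.48
ee_pos: [632.0, -236.2, 187.7]
orientation: [0.002, 0.044, 0.999, -0.001]
ft_force: [-0.2, -0.3, 0.3]
finger_gap: 85.5
```

```bash
python3 st.py 630.4 -232.4 140 1.482; python3 - <<'E'
from h import *
from station import grab_frame
I={n:grab_frame(n) for n in C}
for n in C: np.save(f"pics/{n}5.npy",I[n])
a=I["scene"][190:340,120:280,::-1]; b=I["top"][160:270,130:460,::-1]
f=lambda x,s:cv2.convertScaleAbs(cv2.resize(x,None,fx=s,fy=s,interpolation=cv2.INTER_CUBIC),alpha=1.8)
A=f(a,2.2);B=f(b,2.4);w=max(A.shape[1],B.shape[1])
cv2.imwrite("pics/v5.png",np.vstack([np.pad(k,((0,0),(0,w-k.shape[1]),(0,0))) for k in(A,B)]))
E
```

```text
t 18.48 pos [ 632.  -236.2  187.7] gap 85.5 F [-0.2 -0.3  0.3] | shift [-0.08  0.19 -2.38] turn [ 0.02  0.06 -0.02]
[-0.36  0.6   0.43  1.39  0.   -0.27]
```

View pics/v5.png

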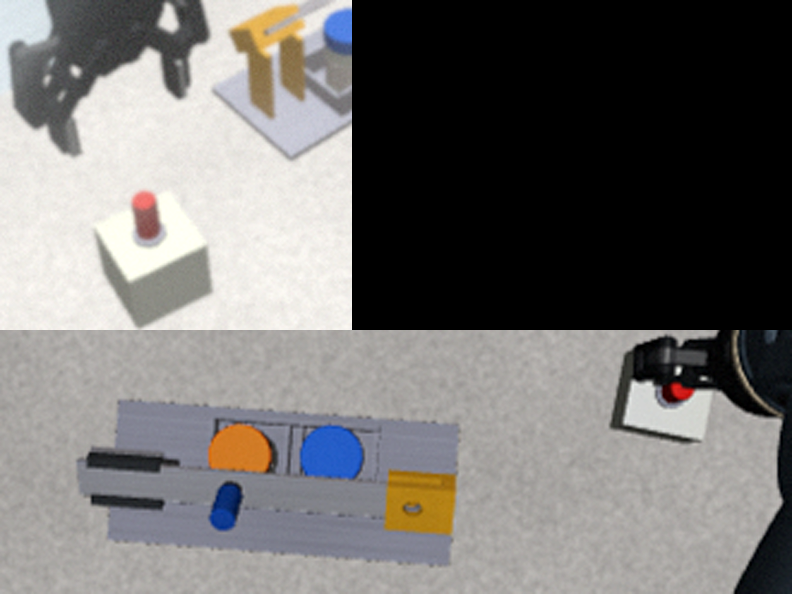

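The top view shows the blue jar in its bay, the bar in the clevis slot, and the clevis hole at px (301.7,234.3), unchanged. The pin is at px (413,185). Descending on the pin.

Call:
{"api": "step_arm", "payload": {"targets": "-0.03 0.1 -0.4 0.01 0.03 0;-0.03 0.05 -0.8 0 0.03 0;-0.05 0 -0.9 0 0.03 0;-0.05 0 -0.9 0 0.03 0;-0.05 0 -0.8 0 0.03 0;-0.05 0 -0.4 0 0 0;0 0 0 0 0 0"}}

```text
time: 19.17
ee_pos: [626.6, -223.8, 104.4]
orientation: [-0.001, 0.04, 0.999, -0.001]
ft_force: [-0.8, -0.8, 0.4]
finger_gap: 85.6
```

```bash
python3 st.py 631 -233.5 76 1.482
```

```text
t 19.17 pos [ 626.6 -223.8  104.4] gap 85.6 F [-0.8 -0.8  0.4] | shift [ 0.22 -0.48 -1.42] turn [ 0.01 -0.03 -0.11]
[-0.34  0.61  0.23  1.19 -0.   -0.26]
```

Call:
{"api": "step_arm", "payload": {"targets": "0.2 -0.48 -0.3 0 -0.03 -0.1;0.02 -0.05 -0.5 0 0 0;0 0 -0.45 0 0 0;0 0 -0.1 0 0 0;0 0 0 0 0 0"}}

```text
time: 19.58
ee_pos: [632.6, -234.5, 77.6]
orientation: [0.002, 0.044, 0.999, -0.001]
ft_force: [-0.0, 0.1, 0.2]
finger_gap: 85.7
```

```bash
python3 st.py 631 -233.5 76 1.482
```

```text
t 19.58 pos [ 632.6 -234.5   77.6] gap 85.7 F [-0.   0.1  0.2] | shift [-0.08  0.05 -0.08] turn [ 0.03  0.04 -0.01]
[-0.35  0.63  0.21  1.14 -0.   -0.27]
```

Call:
{"api": "step_arm", "payload": {"targets": "-0.08 0.05 -0.1 0.02 0.04 0;0 0 0 0 0 0;0 0 -0.04 0 0 0;0 0 -0.04 0 0 0;0 0 -0.03 0 0 0;0 0 0 0 0 0;0 0 0 0 0 0;0 0 0 0 0 0;0 0 0 0 0 0;0 0 0 0 0 0", "jaw": 0, "force": 50}}

```text
time: 20.42
ee_pos: [631.4, -232.9, 74.3]
orientation: [0.001, 0.044, 0.999, 0.0]
ft_force: [0.5, 1.1, -1.0]
finger_gap: 18.8
```

```bash
python3 st.py 631 -233.5 76 1.482
```

```text
t 20.42 pos [ 631.4 -232.9   74.3] gap 18.8 F [ 0.5  1.1 -1. ] | shift [-0.02 -0.03  0.08] turn [-0.    0.02 -0.02]
[-0.35  0.63  0.2   1.13  0.   -0.27]
```

Call:
{"api": "step_arm", "payload": {"targets": "0 0 0.3 0 0 0;0 0 0.6 0 0 0;0 0 0.9 0 0 0;0 0 0.9 0 0 0;0 0 0.9 0 0 0;0 0 0.9 0 0 0;0 0 0.9 0 0 0;0 0 0.9 0 0 0;-0.3 0.5 0.9 0 0 0;-0.5 0.8 0.5 0 0 0"}}

```text
time: 21.25
ee_pos: [613.6, -208.0, 235.1]
orientation: [-0.001, 0.045, 0.999, 0.0]
ft_force: [-0.1, 0.1, -1.1]
finger_gap: 19.3
```

Call:
{"api": "step_arm", "payload": {"targets": "-0.54 0.8 0 -0.06 -0.6 0;-0.54 0.8 0 -0.06 -0.6 0;-0.54 0.8 0 -0.06 -0.6 0;-0.54 0.8 0 -0.06 -0.6 0;-0.54 0.8 0 -0.06 -0.6 0;-0.54 0.8 0 -0.06 -0.6 0;-0.54 0.8 0 -0.06 -0.6 0;-0.54 0.8 0 -0.06 -0.6 0;-0.54 0.8 0 -0.06 -0.6 0;-0.54 0.8 0 -0.06 -0.6 0"}}

```text
time: 22.08
ee_pos: [502.7, -43.6, 242.6]
orientation: [0.253, 0.045, 0.966, -0.014]
ft_force: [1.0, 0.7, -0.4]
finger_gap: 18.8
```

```bash
cat > st2.py <<'E'
import sys; from h import *; from station import readout
# lean pose; args: along-axis distance of TCP above mouth, offset dx_slope dy
p=np.load("rack.npy");W=RW(p);Rz=Rn.from_euler("z",p[2])
d,ox,oy=[float(x) for x in sys.argv[1:4]]
u=Rz.apply(ZC); ex=Rz.apply(RL[:,0]); ey=Rz.apply([0,1,0.])
ch=W((p[4],-115,114))[0]
z=-u; y=ey; R=np.c_[np.cross(y,z),y,z]
need(ch+d*u+ox*ex+oy*ey,R=R); s=readout.get_state(); r=s["ee_pos"]-ch
print("rel slope,y,axis",(r@np.c_[ex,ey,u]).round(1),"F",(s["ft_force"]@np.c_[ex,ey,u]).round(1),"q",s["qpos"].round(2),"u",u.round(3),"ex",ex.round(3),"ey",ey.round(3))
E
python3 st2.py 110 0 0
```

```text
t 22.08 pos [502.7 -43.6 242.6] gap 18.8 F [ 1.   0.7 -0.4] | shift [-1.46  2.29 -1.92] turn [-0.05 -1.22  0.06]
rel slope,y,axis [ 49.3 -43.  122.5] F [ 0.6  0.8 -0.9] q [-0.08 -0.23 -0.59  0.69 -0.01  0.01] u [-0.571  0.051  0.819] ex [ 0.816 -0.073  0.574] ey [0.089 0.996 0.   ]
```

Call:
{"api": "step_arm", "payload": {"targets": "-0.3 0.46 -0.3 -0.01 -0.4 0.02;-0.3 0.46 -0.4 -0.01 -0.4 0.02;-0.3 0.46 -0.4 -0.01 -0.4 0.02;-0.3 0.46 -0.4 0 0 0;-0.25 0.4 -0.3 0 0 0;0 0 0 0 0 0"}}

```text
time: 22.58
ee_pos: [468.0, 4.9, 208.3]
orientation: [0.306, 0.042, 0.951, -0.012]
ft_force: [0.5, 0.8, -0.9]
finger_gap: 18.4
```

```bash
python3 st2.py 90 0 0; python3 - <<'E'
from h import *
from station import grab_frame
I={n:grab_frame(n) for n in C}
for n in C: np.save(f"pics/{n}6.npy",I[n])
a=I["scene"][110:270,190:330,::-1]; b=I["top"][170:270,240:340,::-1]
f=lambda x,s:cv2.convertScaleAbs(cv2.resize(x,None,fx=s,fy=s,interpolation=cv2.INTER_CUBIC),alpha=1.8)
A=f(a,3);B=f(b,3.6);w=max(len(A),len(B))
cv2.imwrite("pics/v6.png",np.hstack([np.pad(k,((0,w-len(k)),(0,0),(0,0))) for k in(A,B)]))
E
```

```text
t 22.58 pos [468.    4.9 208.3] gap 18.4 F [ 0.5  0.8 -0.9] | shift [ 0.84 -0.18 -1.03] turn [-0.03  0.16 -0.02]
rel slope,y,axis [ -2.2   2.1 116.7] F [-0.2  0.9 -1. ] q [ 0.07 -0.37 -0.84  0.49 -0.09  0.13] u [-0.571  0.051  0.819] ex [ 0.816 -0.073  0.574] ey [0.089 0.996 0.   ]
```

View pics/v6.png

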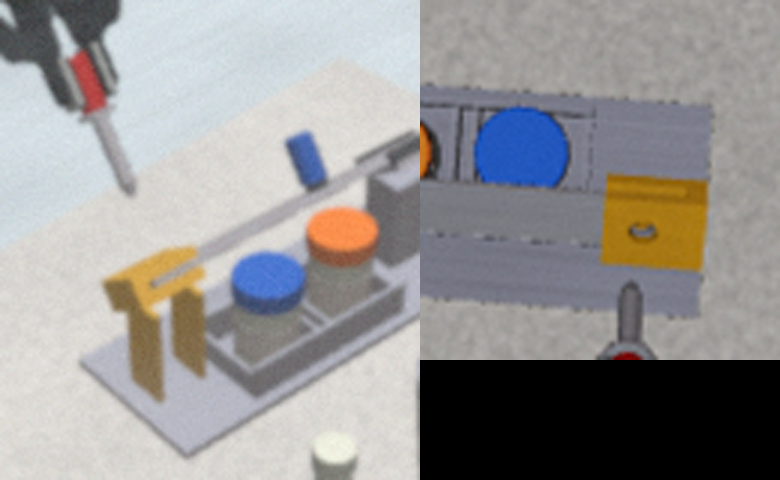

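```bash
cat > bp.py <<'E'
from h import *
def back(n,px,z):
    c=C[n];R=cv2.Rodrigues(np.array(c["rvec"],float))[0];t=np.array(c["tvec"]).ravel()
    o=-R.T@t; d=R.T@np.linalg.inv(c["mtx"])@[px[0],px[1],1]; return o+d*(z-o[2])/d[2]
E
python3 - <<'E'
from bp import *
from station import readout
s=readout.get_state(); q=s["orientation"]; R=Rn.from_quat([q[1],q[2],q[3],q[0]]).as_matrix()
tip=s["ee_pos"]+69.3*R[:,2]; print("tip pred",tip.round(1),"px",proj("top",tip).round(1),proj("scene",tip).round(1), "toolx",R[:,0].round(2),"toolz",R[:,2].round(3))
print("tip from top",back("top",(298.3-.3,249.2-.3),tip[2]).round(1))
print("hole from top",back("top",(301.7-.3,234.2-.3),114).round(1))
# zoomed hole
im=np.load("pics/top6.npy"); 
avg=sum(np.load(f"pics/top{i}.npy").astype(float) for i in(5,6))/2
cv2.imwrite("pics/v7.png",cv2.convertScaleAbs(cv2.resize(avg[215:260,285:330,::-1].astype(np.uint8),(585,585),interpolation=cv2.INTER_CUBIC),alpha=1.8))
E
```

```text
tip pred [510.    0.8 153.7] px [[298.4 248.1]] [[233.7 175.3]] toolx [-0.81  0.07 -0.59] toolz [ 0.583 -0.049 -0.811]
tip from top [508.4   1.6 153.7]
hole from top [535.9  -5.9 114. ]
```

View pics/v7.png

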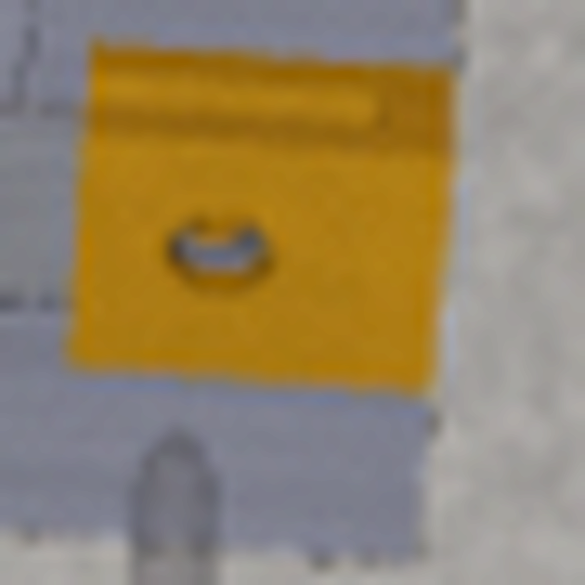

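The tip prediction from robot kinematics agrees with the top view to about 1 mm (px (298.2,247.6) against (298.4,248.1)). The hole seen from above is at px (301.4,233.8), or (536,-6). I line the pin up using the top-view hole.

```bash
python3 st2.py 82 0.5 -2.5
```

```text
t 22.68 pos [469.6   4.2 209.9] gap 18.5 F [ 0.1  0.  -0.4] | shift [ 1.   -0.3  -1.42] turn [-0.02  0.18 -0.02]
rel slope,y,axis [1.00e-01 1.60e+00 1.17e+02] F [-0.1  0.  -0.4] q [ 0.07 -0.37 -0.84  0.49 -0.09  0.13] u [-0.571  0.051  0.819] ex [ 0.816 -0.073  0.574] ey [0.089 0.996 0.   ]
```

Call:
{"api": "step_arm", "payload": {"targets": "0.2 -0.1 -0.35 -0.01 0.1 -0.01;0.25 -0.1 -0.35 -0.01 0.05 0;0.25 -0.1 -0.35 0 0.02 0;0.2 0 -0.25 0 0 0;0 0 0 0 0 0"}}

```text
time: 23.1
ee_pos: [492.4, -4.6, 184.3]
orientation: [0.302, 0.043, 0.952, -0.014]
ft_force: [-0.5, -0.6, -1.0]
finger_gap: 18.6
```

```bash
python3 st2.py 75 0.5 -2.5
```

```text
t 23.1 pos [492.4  -4.6 184.3] gap 18.6 F [-0.5 -0.6 -1. ] | shift [ 0.06  0.13 -0.43] turn [0.   0.03 0.02]
rel slope,y,axis [ 4.6 -5.1 82.6] F [-0.9 -0.6 -0.6] q [ 0.04 -0.28 -0.85  0.4  -0.07  0.11] u [-0.571  0.051  0.819] ex [ 0.816 -0.073  0.574] ey [0.089 0.996 0.   ]
```

Call:
{"api": "step_arm", "payload": {"targets": "-0.07 0.1 -0.15 0 0.03 0.01;0 0.03 -0.08 0 0 0;0 0 0 0 0 0"}}

```text
time: 23.35
ee_pos: [491.2, -2.6, 178.4]
orientation: [0.299, 0.044, 0.953, -0.014]
ft_force: [-0.4, 0.0, -0.9]
finger_gap: 18.9
```

```bash
python3 st2.py 70 0.5 -2.5; python3 - <<'E'
from bp import *
from station import readout,grab_frame
s=readout.get_state(); q=s["orientation"]; R=Rn.from_quat([q[1],q[2],q[3],q[0]]).as_matrix()
tip=s["ee_pos"]+69.3*R[:,2]; print("tip",tip.round(1),proj("top",tip).round(1),proj("scene",tip).round(1))
a=grab_frame("top");b=grab_frame("scene");f=lambda x:cv2.convertScaleAbs(cv2.resize(x[...,::-1],None,fx=8,fy=8,interpolation=cv2.INTER_CUBIC),alpha=1.8)
cv2.imwrite("pics/v8.png",np.hstack([f(a[215:265,280:330]),f(b[165:215,215:265])]))
E
```

```text
t 23.35 pos [491.2  -2.6 178.4] gap 18.9 F [-0.4  0.  -0.9] | shift [ 0.26  0.01 -0.34] turn [ 0.   -0.03  0.03]
rel slope,y,axis [ 0.1 -3.3 78.6] F [-0.8  0.  -0.5] q [ 0.05 -0.28 -0.85  0.39 -0.08  0.11] u [-0.571  0.051  0.819] ex [ 0.816 -0.073  0.574] ey [0.089 0.996 0.   ]
tip [530.6  -6.3 121.6] [[301.7 236.7]] [[238.7 193.2]]
```

View pics/v8.png

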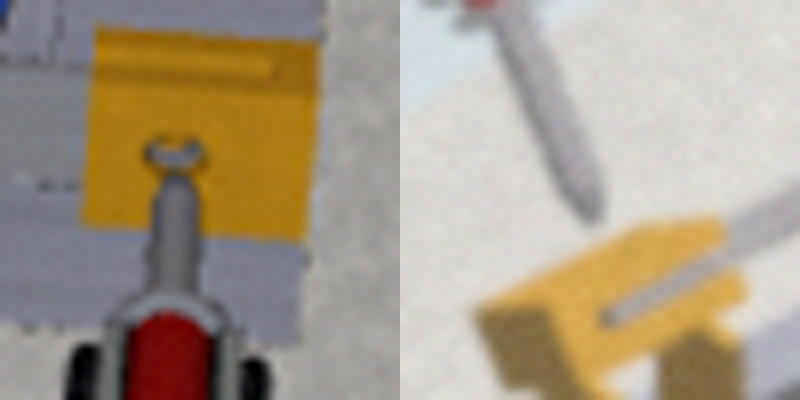

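The pin is in line with the hole sideways and about 1.5 mm low on the slope. I correct that and start inserting.

Call:
{"api": "step_arm", "payload": {"targets": "0.08 0 0.04 0 -0.02 0.02;0.12 -0.01 -0.17 0 0 0;0.12 -0.01 -0.17 0 0 0"}}

```text
time: 23.7
ee_pos: [498.5, -2.7, 174.2]
orientation: [0.302, 0.043, 0.952, -0.013]
ft_force: [-0.6, -0.3, -1.4]
finger_gap: 18.4
```

```bash
python3 st2.py 60 1.7 -3.2
```

```text
t 23.7 pos [498.5  -2.7 174.2] gap 18.4 F [-0.6 -0.3 -1.4] | shift [ 0.23 -0.05 -0.5 ] turn [0.   0.04 0.  ]
rel slope,y,axis [ 3.7 -2.7 70.9] F [-1.3 -0.3 -0.8] q [ 0.04 -0.26 -0.86  0.36 -0.08  0.11] u [-0.571  0.051  0.819] ex [ 0.816 -0.073  0.574] ey [0.089 0.996 0.   ]
```

Call:
{"api": "step_arm", "payload": {"targets": "0 -0.02 -0.18 0 0.03 0;0.06 -0.01 -0.17 0 0 0;0.08 -0.01 -0.17 0 0 0"}}

```text
time: 23.95
ee_pos: [501.9, -3.5, 162.9]
orientation: [0.301, 0.043, 0.953, -0.013]
ft_force: [-0.2, -0.5, -0.6]
finger_gap: 18.5
```

```bash
python3 st2.py 50 1.7 -3.2
```

```text
t 23.95 pos [501.9  -3.5 162.9] gap 18.5 F [-0.2 -0.5 -0.6] | shift [ 0.34 -0.03 -0.35] turn [ 0.    0.01 -0.  ]
rel slope,y,axis [ 0.  -3.2 59.7] F [-0.5 -0.6 -0.4] q [ 0.04 -0.24 -0.87  0.33 -0.07  0.11] u [-0.571  0.051  0.819] ex [ 0.816 -0.073  0.574] ey [0.089 0.996 0.   ]
```

No force with the tip about 9.6 mm past the mouth, so it is in the hole. I keep inserting in small steps and watch the force.

Call:
{"api": "step_arm", "payload": {"targets": "0.16 0 -0.13 0 0 0;0.11 -0.01 -0.16 0 0 0;0.11 -0.01 -0.16 0 0 0"}}

```text
time: 24.2
ee_pos: [509.8, -3.8, 152.2]
orientation: [0.3, 0.042, 0.953, -0.013]
ft_force: [-1.9, 2.1, -0.1]
finger_gap: 19.0
```

```bash
python3 st2.py 40 1.7 -3.2
```

```text
t 24.2 pos [509.8  -3.8 152.2] gap 19.0 F [-1.9  2.1 -0.1] | shift [ 0.24 -0.04 -0.22] turn [-0.   -0.   -0.01]
rel slope,y,axis [ 0.3 -2.8 46.4] F [-1.8  1.9  1.1] q [ 0.04 -0.2  -0.88  0.29 -0.07  0.1 ] u [-0.571  0.051  0.819] ex [ 0.816 -0.073  0.574] ey [0.089 0.996 0.   ]
```

Call:
{"api": "step_arm", "payload": {"targets": "0.12 -0.01 -0.15 0 0 0;0.12 -0.01 -0.16 0 0 0;0.12 -0.01 -0.16 0 0 0"}}

```text
time: 24.45
ee_pos: [517.5, -4.2, 141.3]
orientation: [0.3, 0.042, 0.953, -0.013]
ft_force: [-0.2, 1.3, -0.5]
finger_gap: 18.9
```

```bash
python3 st2.py 30 1 -3
```

```text
t 24.45 pos [517.5  -4.2 141.3] gap 18.9 F [-0.2  1.3 -0.5] | shift [ 0.11 -0.03 -0.11] turn [-0.01 -0.01 -0.01]
rel slope,y,axis [ 0.4 -2.5 33.1] F [-0.5  1.2 -0.3] q [ 0.03 -0.17 -0.88  0.25 -0.07  0.1 ] u [-0.571  0.051  0.819] ex [ 0.816 -0.073  0.574] ey [0.089 0.996 0.   ]
```

Call:
{"api": "step_arm", "payload": {"targets": "0.12 -0.02 -0.16 0 0 0;0.12 -0.02 -0.16 0 0 0;0.12 -0.02 -0.16 0 0 0"}}

```text
time: 24.7
ee_pos: [525.2, -5.4, 130.3]
orientation: [0.299, 0.042, 0.953, -0.013]
ft_force: [-1.7, 1.5, 0.2]
finger_gap: 18.7
```

```bash
python3 st2.py 9.3 0.5 -3
```

```text
t 24.7 pos [525.2  -5.4 130.3] gap 18.7 F [-1.7  1.5  0.2] | shift [ 0.29 -0.03 -0.42] turn [-0.01 -0.02 -0.02]
rel slope,y,axis [ 0.5 -2.9 19.6] F [-1.4  1.4  1.2] q [ 0.03 -0.14 -0.89  0.21 -0.07  0.1 ] u [-0.571  0.051  0.819] ex [ 0.816 -0.073  0.574] ey [0.089 0.996 0.   ]
```

Ten millimetres are left, so I slow down to seat the collar.

Call:
{"api": "step_arm", "payload": {"targets": "0.1 -0.01 -0.14 0 0 0;0.1 -0.01 -0.13 0 0 0"}}

```text
time: 24.87
ee_pos: [529.6, -5.8, 124.0]
orientation: [0.299, 0.042, 0.953, -0.013]
ft_force: [-2.0, 2.2, -1.0]
finger_gap: 18.8
```

Call:
{"api": "step_arm", "payload": {"targets": "0.06 -0.01 -0.08 0 0 0;0.06 0 -0.08 0 0 0"}}

```text
time: 25.03
ee_pos: [532.6, -5.9, 121.0]
orientation: [0.3, 0.042, 0.953, -0.013]
ft_force: [-38.9, 10.8, 44.5]
finger_gap: 19.1
```

```bash
python3 st2.py 9.3 0.5 -3
```

```text
t 25.03 pos [532.6  -5.9 121. ] gap 19.1 F [-38.9  10.8  44.5] | shift [-0.07 -0.    0.04] turn [-0.01 -0.02 -0.02]
rel slope,y,axis [ 1.2 -2.8  7.8] F [-7.   7.3 59.2] q [ 0.03 -0.1  -0.89  0.18 -0.06  0.1 ] u [-0.571  0.051  0.819] ex [ 0.816 -0.073  0.574] ey [0.089 0.996 0.   ]
```

Firm axial contact: 59 N at axial 7.8 mm, against 9.3 mm predicted for a seated collar. I relieve the push, release and back off along the axis.

Call:
{"api": "step_arm", "payload": {"targets": "-0.03 0 0.03 0 0 0;0 0 0 0 0 0"}}

```text
time: 25.2
ee_pos: [532.7, -6.1, 122.1]
orientation: [0.3, 0.042, 0.953, -0.013]
ft_force: [-2.1, 1.6, -0.4]
finger_gap: 18.9
```

Call:
{"api": "step_arm", "payload": {"targets": "0 0 0 0 0 0;0 0 0 0 0 0;0 0 0 0 0 0;0 0 0 0 0 0;0 0 0 0 0 0", "jaw": 1}}

```text
time: 25.62
ee_pos: [533.8, -6.7, 122.8]
orientation: [0.301, 0.042, 0.952, -0.013]
ft_force: [-0.0, -0.6, 0.1]
finger_gap: 77.7
```

Call:
{"api": "step_arm", "payload": {"targets": "-0.15 0.01 0.22 0 0 0;-0.3 0.03 0.43 0 0 0;-0.5 0.05 0.72 0 0 0;-0.5 0.05 0.72 0 0 0;-0.5 0.05 0.72 0 0 0;-0.5 0.05 0.72 0 0 0;-0.5 0 0.72 0 0 0;-0.5 0 0.5 0 0 0;0 0 0 0 0 0"}}

```text
time: 26.37
ee_pos: [459.0, -1.9, 223.2]
orientation: [0.301, 0.043, 0.953, -0.014]
ft_force: [0.5, -0.7, 0.7]
finger_gap: 85.4
```

```bash
python3 st2.py 9.3 0.5 -3; python3 - <<'E'
from bp import *
from station import grab_frame
a=grab_frame("top");b=grab_frame("scene");np.save("pics/top9.npy",a);np.save("pics/scene9.npy",b)
f=lambda x,s:cv2.convertScaleAbs(cv2.resize(x[...,::-1],None,fx=s,fy=s,interpolation=cv2.INTER_CUBIC),alpha=1.8)
A=f(a[195:275,160:340],2.2);B=f(b[125:270,190:370],4.4)[:,:790]
B=f(b[125:265,200:300],4);A=cv2.resize(A,(396,176));A=np.pad(A,((0,len(B)-176),(0,0),(0,0)))
cv2.imwrite("pics/v9.png",np.hstack([A,B]))
p=np.load("rack.npy");W=RW(p);ch=W((p[4],-115,114))[0]+[-.4,-2.2,0];u=Rn.from_euler("z",p[2]).apply(ZC)
for n,im in(("top",a),("scene",b)):
    Rz=Rn.from_euler("z",p[2]).as_matrix()@RL
    print(n,"head pred if seated",hullc(proj(n,ch+cyl(10,4,44)@Rz.T)).round(1),"5mm out",hullc(proj(n,ch+cyl(10,9,49)@Rz.T)).round(1),"seen",blob(im,"red",(220,150,330,270)))
E
```

```text
t 26.37 pos [459.   -1.9 223.2] gap 85.4 F [ 0.5 -0.7  0.7] | shift [ 3.6  -0.2  -5.06] turn [0.   0.01 0.  ]
rel slope,y,axis [ -0.5  -5.4 133.6] F [ 0.9 -0.7  0.3] q [ 0.05 -0.4  -0.81  0.55 -0.08  0.12] u [-0.571  0.051  0.819] ex [ 0.816 -0.073  0.574] ey [0.089 0.996 0.   ]
top head pred if seated [300.9 241.4] 5mm out [300.8 243. ] seen (array([300.78977273, 242.86931818]), array([296, 233,  11,  20, 176], dtype=int32))
scene head pred if seated [236.3 186.5] 5mm out [235.4 184.3] seen (array([236.17931034, 185.7862069 ]), array([230, 177,  13,  19, 145], dtype=int32))
```

View pics/v9.png

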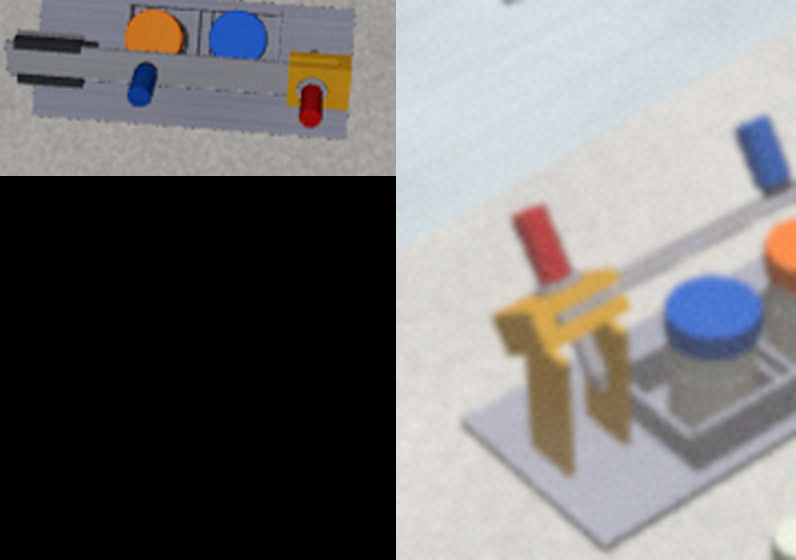

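```bash
python3 - <<'E'
from bp import *
p=np.load("rack.npy");W=RW(p);u=Rn.from_euler("z",p[2]).apply(ZC)
Rz=Rn.from_euler("z",p[2]).as_matrix()@RL
for off in([0,0,0],[-.4,-2.2,0]):
  ch=W((p[4],-115,114))[0]+off
  for k in(0,3,5):
    print(off,k,"scene tip",proj("scene",ch+(k-60)*u).round(1),"head bbox",[ (lambda q:(q.min(0).round(1),q.max(0).round(1)))(proj(n,ch+cyl(10,4+k,44+k)@Rz.T)) for n in("scene","top")])
a=np.load("pics/top9.npy");b=np.load("pics/scene9.npy")
f=lambda x:cv2.convertScaleAbs(cv2.resize(x[...,::-1],None,fx=9,fy=9,interpolation=cv2.INTER_CUBIC),alpha=1.8)
cv2.imwrite("pics/v10.png",np.hstack([f(a[215:277,280:322]),f(b[170:232,222:264])]))
E
```

```text
[0, 0, 0] 0 scene tip [[252.6 222.2]] head bbox [(array([229.1, 175.4]), array([245.3, 196.8])), (array([294.1, 230.8]), array([305.1, 251.5]))]
[0, 0, 0] 3 scene tip [[252.  220.9]] head bbox [(array([228.5, 174.1]), array([244.8, 195.5])), (array([294.1, 231.7]), array([305.1, 252.5]))]
[0, 0, 0] 5 scene tip [[251.7 220.1]] head bbox [(array([228.1, 173.2]), array([244.4, 194.6])), (array([294. , 232.3]), array([305.1, 253.1]))]
[-0.4, -2.2, 0] 0 scene tip [[251.7 222.6]] head bbox [(array([228.2, 175.8]), array([244.4, 197.2])), (array([295.3, 231. ]), array([306.3, 251.7]))]
[-0.4, -2.2, 0] 3 scene tip [[251.2 221.3]] head bbox [(array([227.6, 174.5]), array([243.9, 195.9])), (array([295.2, 231.9]), array([306.2, 252.7]))]
[-0.4, -2.2, 0] 5 scene tip [[250.8 220.5]] head bbox [(array([227.2, 173.6]), array([243.5, 195. ])), (array([295.2, 232.5]), array([306.2, 253.3]))]
```

I have used up the picture views. The last view showed the collar against the clevis face and the shaft out below, with the tip at scene px (251,222) against (251.7,222.6) predicted when seated. The top view's head blob is about 1.4 px further out. To settle it, I press lightly on the head with closed fingers.

Call:
{"api": "step_arm", "payload": {"targets": "0 0 0 0 0 0;0 0 0 0 0 0;0.1 0 -0.15 0 0 0;0.3 0 -0.42 0 0 0;0.45 0 -0.62 0 0 0;0.45 0 -0.62 0 0 0;0.45 0 -0.62 0 0 0;0.35 0 -0.48 0 0 0;0.1 0 -0.14 0 0 0;0 0 0 0 0 0", "jaw": 0, "force": 40}}

```text
time: 27.3
ee_pos: [505.6, -2.2, 149.7]
orientation: [0.296, 0.043, 0.954, -0.014]
ft_force: [-0.0, 0.3, -0.5]
finger_gap: -0.2
```

```bash
python3 st2.py 50 0.5 -3
```

```text
t 27.3 pos [505.6  -2.2 149.7] gap -0.2 F [-0.   0.3 -0.5] | shift [ 0.12 -0.08  0.28] turn [ 0.01 -0.12  0.01]
rel slope,y,axis [-4.7 -1.5 46.9] F [-0.4  0.3 -0.4] q [ 0.04 -0.2  -0.88  0.3  -0.08  0.11] u [-0.571  0.051  0.819] ex [ 0.816 -0.073  0.574] ey [0.089 0.996 0.   ]
```

Call:
{"api": "step_arm", "payload": {"targets": "0.2 -0.08 0.14 0 -0.1 0;0 0 0 0 0 0"}}

```text
time: 27.47
ee_pos: [509.4, -3.9, 152.1]
orientation: [0.299, 0.043, 0.953, -0.014]
ft_force: [0.4, -0.4, 0.5]
finger_gap: 0.4
```

```bash
python3 st2.py 44 0.5 -3
```

```text
t 27.47 pos [509.4  -3.9 152.1] gap 0.4 F [ 0.4 -0.4  0.5] | shift [ 0.09 -0.01 -0.09] turn [ 0.01 -0.03  0.01]
rel slope,y,axis [-0.  -2.9 46.6] F [ 0.6 -0.3  0.1] q [ 0.04 -0.2  -0.88  0.29 -0.07  0.1 ] u [-0.571  0.051  0.819] ex [ 0.816 -0.073  0.574] ey [0.089 0.996 0.   ]
```

Call:
{"api": "step_arm", "payload": {"targets": "0.05 0 -0.07 0 0 0"}}

```text
time: 27.55
ee_pos: [510.5, -4.0, 151.4]
orientation: [0.3, 0.043, 0.953, -0.014]
ft_force: [-1.0, 1.2, 0.2]
finger_gap: 0.0
```

Call:
{"api": "step_arm", "payload": {"targets": "0.04 0 -0.06 0 0 0"}}

```text
time: 27.63
ee_pos: [511.7, -4.0, 151.0]
orientation: [0.3, 0.043, 0.953, -0.014]
ft_force: [-27.7, 1.5, 30.8]
finger_gap: 0.0
```

```bash
python3 st2.py 44 0.5 -3
```

```text
t 27.63 pos [511.7  -4.  151. ] gap 0.0 F [-27.7   1.5  30.8] | shift [-0.02 -0.01 -0.04] turn [ 0.01 -0.    0.01]
rel slope,y,axis [ 1.3 -2.8 44.3] F [-5.  -1.  41.1] q [ 0.04 -0.2  -0.88  0.28 -0.07  0.1 ] u [-0.571  0.051  0.819] ex [ 0.816 -0.073  0.574] ey [0.089 0.996 0.   ]
```

Stiff contact (41 N) at axial 44.3 mm, against 44 mm expected for a seated collar, and no give. I back off.

Call:
{"api": "step_arm", "payload": {"targets": "-0.2 0.02 0.28 0 0 0;-0.5 0.05 0.72 0 0 0;-0.5 0.05 0.72 0 0 0;-0.5 0.05 0.72 0 0 0;-0.5 0.05 0.72 0 0 0;-0.5 0 0.72 0 0 0;-0.2 0 0.3 0 0 0;0 0 0 0 0 0"}}

```text
time: 28.3
ee_pos: [449.7, 0.5, 242.2]
orientation: [0.303, 0.043, 0.952, -0.014]
ft_force: [2.1, 0.1, 0.6]
finger_gap: 0.2
```

```bash
python3 - <<'E'
from bp import *
from station import grab_frame,readout,job
I={n:grab_frame(n) for n in C}
for n in C: print(n,"red",blob(I[n],"red",(220,150,330,270))[0].round(1),"was",blob(np.load(f"pics/{n}9.npy"),"red",(220,150,330,270))[0].round(1),
 "orange",blob(I[n],"orange",(200,170,330,230))[0].round(1),"was",blob(np.load(f"pics/{n}0.npy"),"orange",(200,170,330,230))[0].round(1))
M=cyl(27,70,88);bx={"top":(240,190,300,230),"scene":(260,175,300,230)}
O={n:blob(I[n],"blue",bx[n])[0] for n in C}
r=least_squares(lambda p:np.concatenate([hullc(proj(n,M+[p[0],p[1],0]))-O[n] for n in C]),[577,63]);print("jar",r.x.round(1),r.fun.round(1))
d=np.abs(I["scene"].astype(int)-np.load("pics/scene0.npy")).mean(2)[230:335,270:380];print("bottle/beaker diff scene",d.mean().round(2),np.percentile(d,99))
s=readout.get_state();print(s["time"],s["ee_pos"].round(0),s["ft_force"].round(1)); job.close_job()
E
```

```text
scene red [236.2 185.8] was [236.2 185.8] orange [303.7 188.3] was [303.7 188.3]
top red [300.8 242.9] was [300.8 242.9] orange [229.5 209.4] was [229.5 209.4]
jar [583.4  62.9] [ 0.6  1.4 -0.6  0.1]
bottle/beaker diff scene 2.17 6.0
28.4 [450.   0. 241.] [ 0.9  0.3 -0.8]
the job is handed in; nothing more can be done
```

The job is done and handed in at 28.4 s: the jar stands in the empty bay, the hold-down bar is across, and the pin is through clevis and bar. The robot was clear of everything at the end.

- **Jar:** I lifted it by the lid over the rack and set it down upright. The last measurement puts it at about (583, 63), roughly 6 mm towards the rear of the bay centre but inside the bay.
- **Bar:** I slid it by the knob to its far stop and back about 10 mm. This put the hole close enough for the pin to go through with only a few newtons.
- **Pin:** I pushed it in until the collar stopped hard at 59 N. I then released it and pressed on the head with closed fingers. That met stiff contact at 44.3 mm above the clevis, against 44 mm expected for a seated collar, with no give.
- **Other objects:** The spare jar's lid is at the same pixels as at the start. The bottle and beaker area of the scene picture shows no change beyond image noise.

**Checks that disagreed:**
- The top camera's pin-head blob lies about 1.5 px further out than predicted for a seated pin. The scene camera was within 1 px of seated, and I relied on it and the press test.
- The two cameras differed by 1–2 px throughout. For the clevis hole that meant about 2.5 mm in y, and I used the top-view position there.

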